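Click the drive adapter back on its stud and shut the kit drawer

ROBOT

A 6-joint arm with a two-finger parallel gripper is mounted at the origin on the work surface. World frame = base frame: x ahead of the robot, y to its left, z up, the work surface at z = 0. Lengths are in m, angles in rad, forces in N, time in s.
With the tool pointing down it reaches from about 0.3 to 0.85 m from the base axis. Payload 5.4 kg.
Tool frame: the origin (TCP) lies at the very end of the fingers, on their centre line; the grasp point (between the pads) lies 19 mm behind it; z points along the fingers, y is the line along which they close (so a half turn about z gives the same grasp; the last joint's range is limited). The gripper opens to 85 mm and grips with 20 to 120 N. Pads are 22 mm wide; open, the fingers measure 114 mm over their backs; the gripper's body (76 mm by 85 mm) begins 54 mm behind the grasp point. The pads swing forward as they close: fully open they stand 13 mm farther back than shut.
Start: joints at [-1.509, 0.158, 1.597, -0, 1.386, -0.21], TCP at [0.154, -0.554, 0.231] pointing down, gripper open.
Joint ranges: [-2.91, 2.91], [-0.94, 2.29], [0.18, 2.7], [-1.29, 4.43], [0.17, 2.64], [-3, 3]. Speed limits (rad/s): [2.57, 2.57, 3.14, 3.14, 3.14, 3.14].

INTERFACE

Orientations are given as a 3x3 rotation matrix whose columns are the frame's x, y, z axes.
In Python, from cell import manip, ticket, get_image gives the robot as it stands (manip), with the cameras as plain functions and the job (ticket).
- The arm moves only by the tool inch_along, called after "Request:" by a JSON object that holds its "fn" and its "kwargs", one argument or row to a line. Schema: {"type":"object","properties":{"segments":{"type":"array","items":{"type":"object","properties":{"rx":{"type":"number"},"ry":{"type":"number"},"rz":{"type":"number"},"tx":{"type":"number"},"ty":{"type":"number"},"tz":{"type":"number"},"finger_gap":{"type":"number"}},"additionalProperties":false,"required":["finger_gap"]},"minItems":1,"maxItems":10},"clamp_n":{"type":"number"},"only":{"type":"string"},"quiet":{"type":"boolean"},"lines":{"type":"string"}},"required":["segments"],"additionalProperties":false}. segments is a list of rows, 1 to 10 of them, each an object with the fields rx, ry, rz (a rotation vector in rad), tx, ty, tz (the shift in m), finger_gap (the finger opening in m); a field left out counts as zero (the opening has to be given); each row shifts and turns the commanded pose from where the row before left it, along the tool's axes as they then stand; what a row does not reach is not made up. A row lasts 1/10 s, in which the tool goes at most 0.05 m and 0.15 rad, less where a joint would pass 70% of its speed; a pose out of reach is approached as far as the arm can. The fingers move at their own pace and stop on an object; clamp_n is the grip in N (left out, the last holds). Time passes only in rows, so rows that do not move let the fingers close. The tool returns the time, the measured TCP pose, the force, the opening and the grip force at its end. only (a regular expression) keeps the lines of the reply that match it, lines (a string "A,B") keeps lines A to B, and quiet returns only ok. Input that does not fit is refused with a message, and nothing moves.
- manip.read_state(): the state, without advancing time (a new reading comes with each control period).
- get_image(name): name is "side" or "top" or "wrist"; returns a dict with "pixels" (400x640x3 uint8, blue, green, red), "vfov" (degrees; the focal length in pixels is half the picture's height over the tangent of half this angle, whatever the lens; pixels are square), "cx", "cy" (the principal point, pixels), "R" (3x3) and "t" (3): a world point X has camera coordinates R X + t; the wrist camera has in their place "hand_eye" (4x4, takes a point from camera to tool coordinates, whose origin is the TCP and whose axes are the flange's). Camera axes: x right, y down, z forward; pixel columns grow to the right and rows downward; lengths in m; the calibration is good to about 2 mm. A picture is of the moment at which its call begins: read the wrist's pose just before it. There is no depth.
- ticket.close_job(): hands the job in; it is judged then, once.
The state is a dict: "t": time; "joint_positions": joint angles; "qd": joint speeds; "tau": joint torques, N m; "ee_pos": TCP position; "eef_rot": TCP orientation; "force": force on the tool from outside, world axes, zero at the start; "moment": the same for the moment, N m; "opening": finger opening in m; "finger_force": force on a finger pad.
Only numpy, scipy, OpenCV 4.12 (cv2) and the standard library are available. Lean on these libraries where they do the work, as an engineer would, in place of code of your own. Each camera call takes 0.05 s, during which the arm holds its last target. There are 200 camera calls.

TASK

Put the drive adapter back in the kit: push it down over the bare square stud in the open drawer until it clicks and sits fully down, and let go of it. Then push the drawer home until it seats at its detent, fully shut, and leave the other things on the bench where they are.

Things in the scene. Friction and masses are not known exactly. Their poses are not given: they have to be found in the camera images.
- adapter: Loose steel adapter, 0.28 kg, upright on the bench: dark round body 40 mm wide, 36 high, yellow band; on top a bright 14 mm square stub 20 high, made to be pinched across its flats with the fingertips just above the body. In the underside a 20.5 mm square bore 29 deep, parallel to the stub; fits the stud in any quarter turn. Origin: centre of underside; z up, x, y square to the flats.
- chest_front (a point): Middle of the lower front edge of the fixed blue bench chest (300 mm deep, 300 wide, 130 high, black mat on top), at bench height, in the plane of the shut drawer's front. Its axes are the chest's: x from front to back, y along the width, z up. The chest may stand somewhat turned. Its one drawer opens along -x.
- kit_drawer (a joint): How far the drawer is open, m: 0 fully home, 0.20 the stop; starts 0.13 to 0.17. Friction about 1.5 N. Some 17 mm before home a sprung detent begins to resist (about 10 N in all at worst; a push stopped below 18 N may halt short of it); past its crest, 7 mm before home, it draws the drawer in the rest of the way and keeps it there.
- handle (a point): Middle of the level steel bar handle on the drawer's grey front: 120 mm long along the chest's y, about 10 thick, 35 in front of the face, 92 above the bench. Can be pushed along the chest's +x with closed fingers pointing down. The front's upper edge is 119 mm above the bench. Moves with the drawer; axes as the chest's.
- stud (a point): Foot of the bare upright steel stud, on the orange rail in the drawer, 31 mm above the bench: the adapter's underside rests here. 19 mm square, sides parallel to the chest's, 26 high, the upper 8 tapered to 13 mm. 71 mm behind the front's outer face. Sockets fast in the drawer stand 90 mm to either side (y), up to 66 above the bench. Moves with the drawer; axes as the chest's.
- ball (a point): Centre of the sprung brass ball, 12 mm across, that stands 4 mm proud of the stud's -x side, 13 mm above the stud's foot. It begins to resist the adapter 18 mm before it is down; a steady downward push of 10 to 16 N carries it past (its weight alone does not); it clicks in over the last 5 mm and is then held down.
- socket: Loose bystander: plain bright round socket, 36 mm in diameter, 42 mm high, origin at its underside. Stands near the adapter.
- tin: Loose bystander: small red tin, 44 mm in diameter, 55 mm high, origin at its underside. Stands near the adapter.
- screwdriver: Loose bystander: screwdriver lying on the bench, at the robot's right.

How it is judged:
By the outcome, as a careful person would: the job done as asked, in the order asked, and still so for the second after the job is handed in, with the robot touching nothing.
It also fails if it takes over 59 s, if anything falls off the work surface, if the arm or the gripper's body presses on something with over 40 N, if the wrist force passes 120 N, or if a joint passes its speed limit or range.

## Working session

There is one attempt and no reset: what is moved stays moved. The work goes in short steps, Python scripts to look and compute and a tool call to move; the robot and the scene stay as the last step left them, time stands still between calls to the robot, and variables do not carry over. Pictures are saved under pics/ and viewed, at most 10 in all, crops included, and the job is handed in when it is done.

```bash
ls; mkdir -p pics; cat > h.py <<'E'
import numpy as np, cv2, json
from cell import manip, ticket, get_image
def snap(name):
    s=manip.read_state(); im=get_image(name)
    if name=="wrist":
        H=np.array(im["hand_eye"]); T=np.eye(4); T[:3,:3]=s["eef_rot"]; T[:3,3]=s["ee_pos"]
        M=np.linalg.inv(T@H); im["R"]=M[:3,:3]; im["t"]=M[:3,3]
    return im
def F(im): return 200/np.tan(np.radians(im["vfov"])/2)
def unproj(im,u,v,z):
    R=np.array(im["R"]);t=np.array(im["t"]);f=F(im)
    d=R.T@np.array([(u-im["cx"])/f,(v-im["cy"])/f,1]);c=-R.T@t
    return c+d*(z-c[2])/d[2]
def proj(im,X):
    c=np.array(im["R"])@np.array(X)+np.array(im["t"]);f=F(im)
    return np.array([im["cx"]+f*c[0]/c[2],im["cy"]+f*c[1]/c[2]])
def save(im,fn): 
    cv2.imwrite("pics/"+fn+".png",im["pixels"])
    np.savez("pics/"+fn+".npz",**{k:im[k] for k in("pixels","vfov","cx","cy","R","t")})
def load(fn):
    d=np.load("pics/"+fn+".npz"); return {k:d[k] for k in d}
E
python3 - <<'E'
from h import *
for n in("top","side"):
    im=snap(n); save(im,n+"0"); print(n,im["vfov"],im["cx"],im["cy"],-np.array(im["R"]).T@im["t"])
print(manip.read_state())
E
```

```text
cell.py
pics
top 55.08776994509288 318.8481533034646 199.99975790085753 [ 0.43315424 -0.19550597  1.03546158]
side 53.69251366126376 316.4102600789393 195.72085237611995 [ 0.42352721 -0.76281417  0.77319233]
{'t': 0.1, 'joint_positions': array([-1.50908683e+00,  1.59014544e-01,  1.59805832e+00,  1.84225418e-05,
        1.38619821e+00, -2.10067686e-01]), 'qd': array([ 4.61318746e-04, -6.51464673e-04, -2.97215198e-03,  2.89487264e-04,
       -9.00657438e-04,  4.24691814e-05]), 'tau': array([-5.90881773e-04, -3.96993220e+01, -3.32337642e+01, -2.44547537e-04,
        4.21142919e-03, -1.97432854e-05]), 'ee_pos': array([ 0.15432545, -0.55336445,  0.23042336]), 'eef_rot': array([[ 9.63296271e-01,  2.68440471e-01, -8.54336429e-05],
       [ 2.68440233e-01, -9.63294883e-01,  1.67634184e-03],
       [ 3.67700203e-04, -1.63774767e-03, -9.99998591e-01]]), 'force': array([-0.13122133, -0.07859592,  0.75629143]), 'moment': array([0.01827079, 0.01491909, 0.0089901 ]), 'finger_force': 0.0, 'opening': 0.085279880954195}
```

View pics/top0.png

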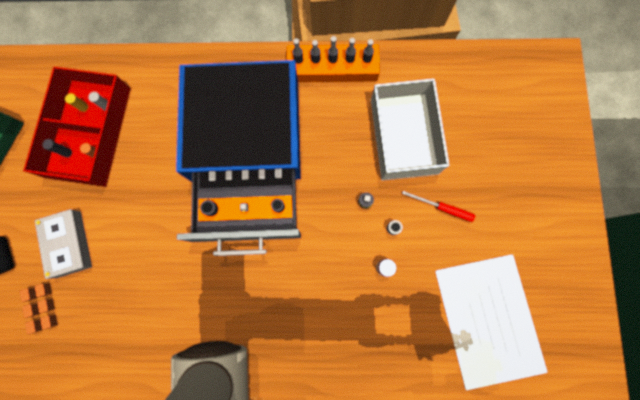

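View pics/side0.png

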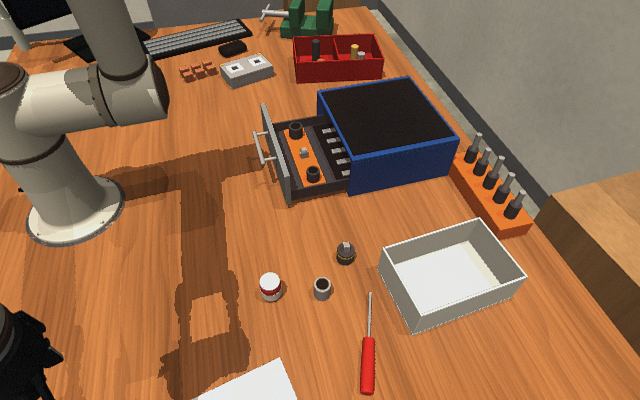

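The top view shows the adapter at about (366,200), socket at (395,227), tin at (387,268), and stud at (244,207). The handle runs from about (215,252) to (268,250). In the side view the adapter is at (346,253) and the stud at (304,152). I'll check the calibration and enlarge.

```bash
python3 - <<'E'
from h import *
a=load("top0");b=load("side0")
print(a["R"]);print(b["R"]); print(proj(a,[0,0,0]),proj(b,[0,0,0]),proj(a,[.154,-.553,.23]),proj(b,[.154,-.553,.23]))
t=a["pixels"];s=b["pixels"]
cs=[(t,170,165,140,100),(t,340,180,70,50),(s,250,90,140,100),(s,310,230,70,50)]
R=[cv2.resize(i[y:y+h,x:x+w],(400,286),interpolation=cv2.INTER_CUBIC) for i,x,y,w,h in cs]
cv2.imwrite("pics/c1.png",np.vstack([np.hstack(R[:2]),np.hstack(R[2:])]))
for n,uv in (("adapter",(366,200)),("socket",(395,227)),("tin",(387,268)),("stud",(244,207))): print(n,unproj(a,*uv,0.05))
for n,uv in (("adapter",(346,246)),("stud",(304,150))): print(n,unproj(b,*uv,0.055))
E
```

```text
[[-0.00378857 -0.99984605 -0.01713279]
 [-0.98442951  0.00674    -0.17565053]
 [ 0.17573896  0.01620056 -0.98430349]]
[[ 0.96847802 -0.24899413  0.00722879]
 [-0.18218307 -0.72780649 -0.66114072]
 [ 0.16988132  0.63898329 -0.7502271 ]]
[247.48405841 447.04921067] [ 76.0024579  208.88521088] [512.30871868 415.06779689] [ 63.60871094 399.36916443]
adapter [ 0.60825819 -0.30214191  0.05      ]
socket [ 0.53728456 -0.37472452  0.05      ]
tin [ 0.4336401  -0.35060369  0.05      ]
stud [0.59187102 0.01624788 0.05      ]
adapter [ 0.61235221 -0.30826251  0.055     ]
stud [0.59460923 0.0161854  0.055     ]
```

View pics/c1.png

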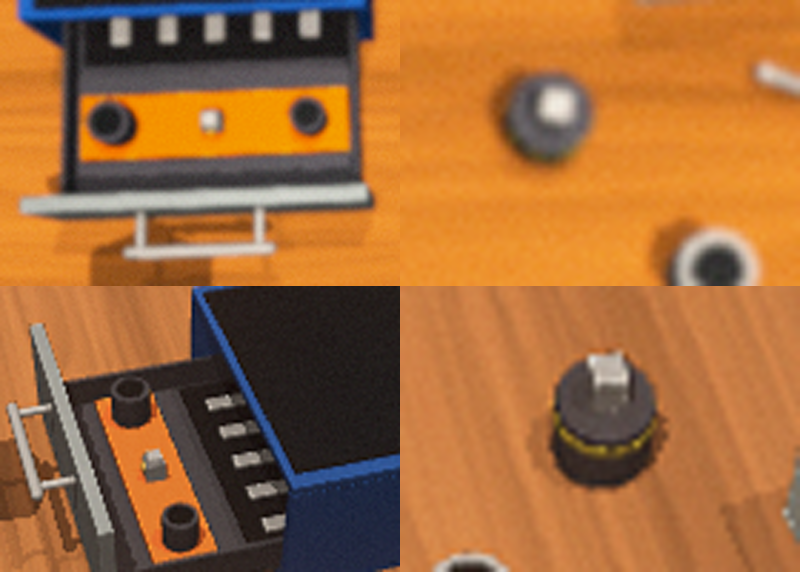

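The top crop shows the stud tip at about (243.5,207) and the front's upper edge running (178,238)→(299,231). The adapter stub top is at about (367.5,198) and appears slightly turned. I'll take a wrist look for accuracy.

```bash
python3 - <<'E'
from h import *
a=load("top0")
print(unproj(a,367.5,198.2,.056),unproj(a,243.5,207,.057)); p,q=unproj(a,177.7,237.8,.119),unproj(a,299.5,231.5,.119);print(p,q,np.degrees(np.arctan2(-(p-q)[0],(p-q)[1])))
im=get_image("wrist");print(im["hand_eye"],im["vfov"],im["cx"],im["cy"])
E
```

```text
[ 0.61190285 -0.30549193  0.056     ] [0.5907521  0.01604463 0.057     ]
[0.50690527 0.15888419 0.119     ] [ 0.52046458 -0.13378749  0.119     ] 2.6525823300110707
[[-1.74765793e-03 -9.46292978e-01 -3.23305653e-01  8.26841583e-02]
 [ 9.99998297e-01 -1.84541505e-03 -4.18072140e-06  3.73130199e-04]
 [-5.92676929e-04 -3.23305109e-01  9.46294592e-01 -1.42945485e-01]
 [ 0.00000000e+00  0.00000000e+00  0.00000000e+00  1.00000000e+00]] 67.31681944202234 327.66926079350816 199.39987584173096
```

Request:
{"fn": "inch_along", "kwargs": {
  "segments": [
    {"tx": 0.04,"ty": -0.01,"finger_gap": 0.085},
    {"tx": 0.045,"ty": -0.011,"finger_gap": 0.085},
    {"tx": 0.045,"ty": -0.011,"finger_gap": 0.085},
    {"tx": 0.045,"ty": -0.011,"finger_gap": 0.085},
    {"tx": 0.045,"ty": -0.011,"finger_gap": 0.085},
    {"tx": 0.045,"ty": -0.011,"finger_gap": 0.085},
    {"tx": 0.045,"ty": -0.011,"finger_gap": 0.085},
    {"tx": 0.045,"ty": -0.011,"finger_gap": 0.085},
    {"tx": 0.045,"ty": -0.011,"finger_gap": 0.085},
    {"tx": 0.04,"ty": -0.01,"finger_gap": 0.085}
  ]
}}

```text
t: 1.15
ee_pos: [0.5508, -0.33, 0.2309]
eef_rot: [[0.963, 0.269, -0.0], [0.269, -0.963, 0.0], [-0.0, -0.001, -1.0]]
force: [-0.0, -1.4, 0.5]
opening: 0.0849
finger_force: 0.0
```

```bash
python3 - <<'E'
from h import *
im=snap("wrist");save(im,"w1");print(proj(im,[.612,-.305,.056]),manip.read_state()["ee_pos"])
u,v=map(int,proj(im,[.612,-.305,.056])); u=min(max(u,80),560);v=min(max(v,60),340);print(u-80,v-60)
cv2.imwrite("pics/w1c.png",cv2.resize(im["pixels"][v-60:v+60,u-80:u+80],(800,600),interpolation=cv2.INTER_CUBIC))
E
```

```text
[319.73188101 114.43036983] [ 0.55517573 -0.32619899  0.2306901 ]
239 54
```

View pics/w1c.png

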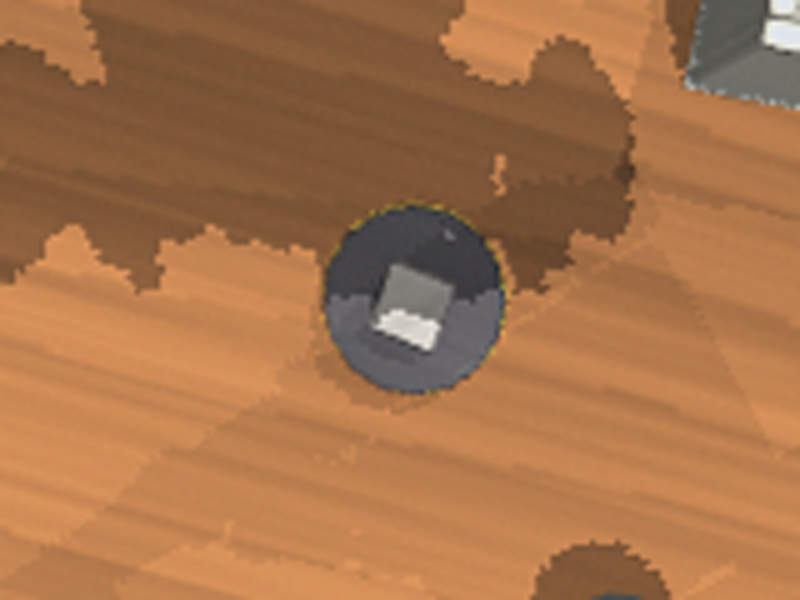

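The wrist crop shows the stub top corners at (393,264), (455,285), (437,350) and (373,328), with the body centred at about (416,299).

```bash
python3 - <<'E'
from h import *
im=load("w1")
C=np.array([unproj(im,239+x/5,54+y/5,.056) for x,y in((393,264),(455,285),(437,350),(373,328))])
print(C,C.mean(0)); 
for i in range(4):
    d=C[(i+1)%4]-C[i];print(np.linalg.norm(d),np.degrees(np.arctan2(d[1],d[0])))
print("body",unproj(im,239+416/5,54+299/5,.036))
s=manip.read_state();R=s["eef_rot"];print(s["ee_pos"],np.degrees(np.arctan2(R[1,0],R[0,0])),s["joint_positions"])
E
```

```text
[[ 0.61860732 -0.30099312  0.056     ]
 [ 0.618035   -0.31418163  0.056     ]
 [ 0.60466459 -0.31407966  0.056     ]
 [ 0.60538582 -0.30026724  0.056     ]] [ 0.61167319 -0.30738041  0.056     ]
0.01320091660165083 -92.48481937534109
0.013370798644673117 179.56306114857765
0.01383124175575597 87.01096912336055
0.01324141576810565 -3.142491383526645
body [ 0.61217862 -0.3072029   0.036     ]
[ 0.55517573 -0.32619899  0.2306901 ] 15.84837320796546 [-0.72062704  0.33412003  1.38973353  0.00441565  1.4171858   0.5728848 ]
```

Request:
{"fn": "inch_along", "kwargs": {
  "segments": [
    {"rz": 0.106,"finger_gap": 0.06},
    {"rz": 0.106,"finger_gap": 0.06},
    {"rz": 0.105,"finger_gap": 0.06},
    {"tx": 0.028,"ty": -0.011,"tz": 0.02,"finger_gap": 0.06},
    {"tx": 0.028,"ty": -0.0103,"tz": 0.03,"finger_gap": 0.06},
    {"tz": 0.04,"finger_gap": 0.06},
    {"tz": 0.03,"finger_gap": 0.06},
    {"finger_gap": 0.06},
    {"finger_gap": 0.06}
  ]
}}

```text
t: 2.1
ee_pos: [0.6059, -0.313, 0.1114]
eef_rot: [[0.999, -0.045, -0.001], [-0.045, -0.999, 0.001], [-0.001, -0.001, -1.0]]
force: [-0.4, -0.2, 0.1]
opening: 0.06
finger_force: 0.0
```

```bash
python3 - <<'E'
from h import *
s=manip.read_state();R=s["eef_rot"];print(s["ee_pos"],np.degrees(np.arctan2(R[1,0],R[0,0])),R.T@(np.array([.612,-.3072,.0385])-s["ee_pos"]))
im=snap("wrist");save(im,"w2")
E
```

```text
[ 0.60587344 -0.31295436  0.11137013] -2.5984805194918996 [ 0.005916   -0.0059869   0.07286879]
```

View pics/w2.png

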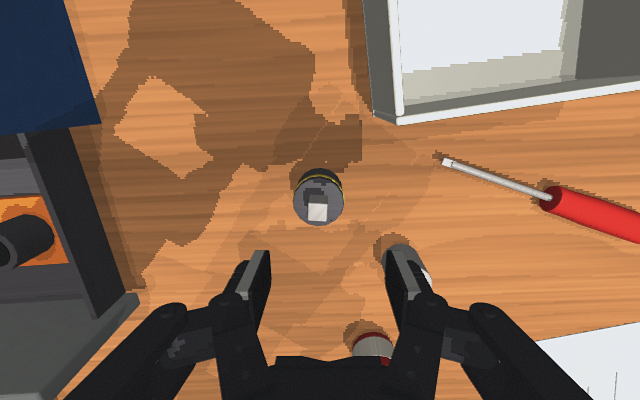

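The stub top is at about (317,212), with bright corners near (309,204)–(327,221). The body is at (318,202). The socket is clear of the finger path.

```bash
python3 - <<'E'
from h import *
im=load("w2");print(unproj(im,317.5,212.5,.056),unproj(im,318,202,.036),proj(im,[.612,-.3072,.056]))
g=im["pixels"][190:235,290:350].max(2)
m=(g>150).astype(np.uint8);m[:, :12]=0;m[:,48:]=0;m[35:]=0
ys,xs=np.nonzero(m);print(cv2.minAreaRect(np.c_[xs+290,ys+190].astype(np.float32)))
E
```

```text
[ 0.61145679 -0.30648567  0.056     ] [ 0.61231066 -0.30628408  0.036     ] [318.46335169 211.74092485]
((319.5, 213.5), (21.0, 35.0), 90.0)
```

Request:
{"fn": "inch_along", "kwargs": {
  "segments": [
    {"tx": 0.006,"ty": -0.006,"tz": 0.02,"finger_gap": 0.06},
    {"tz": 0.02,"finger_gap": 0.06},
    {"finger_gap": 0.06},
    {"finger_gap": 0.06}
  ]
}}

```text
t: 2.55
ee_pos: [0.6126, -0.3071, 0.0715]
eef_rot: [[0.999, -0.045, 0.0], [-0.045, -0.999, -0.0], [0.0, 0.0, -1.0]]
force: [0.3, -0.2, 0.7]
opening: 0.06
finger_force: 0.0
```

Request:
{"fn": "inch_along", "kwargs": {
  "segments": [
    {"tz": 0.02,"finger_gap": 0.06},
    {"tz": 0.013,"finger_gap": 0.06},
    {"finger_gap": 0.06},
    {"finger_gap": 0.03},
    {"finger_gap": 0.0},
    {"finger_gap": 0.0},
    {"finger_gap": 0.0},
    {"finger_gap": 0.0}
  ],
  "clamp_n": 80
}}

```text
t: 3.35
ee_pos: [0.6131, -0.3076, 0.0395]
eef_rot: [[0.999, -0.045, 0.002], [-0.045, -0.999, -0.001], [0.002, 0.001, -1.0]]
force: [0.2, 0.7, 4.4]
opening: 0.0119
finger_force: 78.4
```

Request:
{"fn": "inch_along", "kwargs": {
  "segments": [
    {"tz": -0.01,"finger_gap": 0},
    {"tz": -0.03,"finger_gap": 0},
    {"tz": -0.04,"finger_gap": 0},
    {"tz": -0.04,"finger_gap": 0},
    {"tz": -0.02,"finger_gap": 0},
    {"finger_gap": 0}
  ]
}}

```text
t: 3.95
ee_pos: [0.6141, -0.3086, 0.1831]
eef_rot: [[0.999, -0.045, 0.006], [-0.045, -0.999, -0.005], [0.006, 0.004, -1.0]]
force: [0.3, 0.5, -2.0]
opening: 0.0116
finger_force: 78.5
```

Request:
{"fn": "inch_along", "kwargs": {
  "segments": [
    {"rz": -0.09,"tz": -0.01,"finger_gap": 0},
    {"tx": -0.008,"ty": -0.041,"tz": -0.003,"finger_gap": 0},
    {"tx": -0.009,"ty": -0.041,"tz": -0.003,"finger_gap": 0},
    {"tx": -0.009,"ty": -0.041,"tz": -0.003,"finger_gap": 0},
    {"tx": -0.009,"ty": -0.041,"tz": -0.003,"finger_gap": 0},
    {"tx": -0.009,"ty": -0.041,"tz": -0.003,"finger_gap": 0},
    {"tx": -0.009,"ty": -0.042,"tz": -0.003,"finger_gap": 0},
    {"tx": -0.009,"ty": -0.042,"tz": -0.003,"finger_gap": 0},
    {"tx": -0.008,"ty": -0.041,"finger_gap": 0},
    {"finger_gap": 0}
  ]
}}

```text
t: 4.95
ee_pos: [0.5248, 0.0239, 0.2069]
eef_rot: [[0.999, 0.05, -0.005], [0.05, -0.999, 0.003], [-0.005, -0.003, -1.0]]
force: [-1.1, -0.5, -2.6]
opening: 0.0117
finger_force: 78.8
```

Request:
{"fn": "inch_along", "kwargs": {
  "segments": [
    {"finger_gap": 0},
    {"finger_gap": 0}
  ]
}}

```text
t: 5.15
ee_pos: [0.5273, 0.0185, 0.2081]
eef_rot: [[0.999, 0.044, -0.002], [0.044, -0.999, -0.0], [-0.002, 0.0, -1.0]]
force: [0.0, -0.8, -2.4]
opening: 0.0116
finger_force: 78.8
```

```bash
python3 - <<'E'
from h import *
im=snap("wrist");save(im,"w3");s=manip.read_state();R=s["eef_rot"];print(np.degrees(np.arctan2(R[1,0],R[0,0])),proj(im,[.591,.016,.057]))
cv2.imwrite("pics/w3c.png",cv2.resize(im["pixels"],(800,500),interpolation=cv2.INTER_CUBIC))
E
```

```text
2.487633192576995 [332.58824252 117.94692225]
```

View pics/w3c.png

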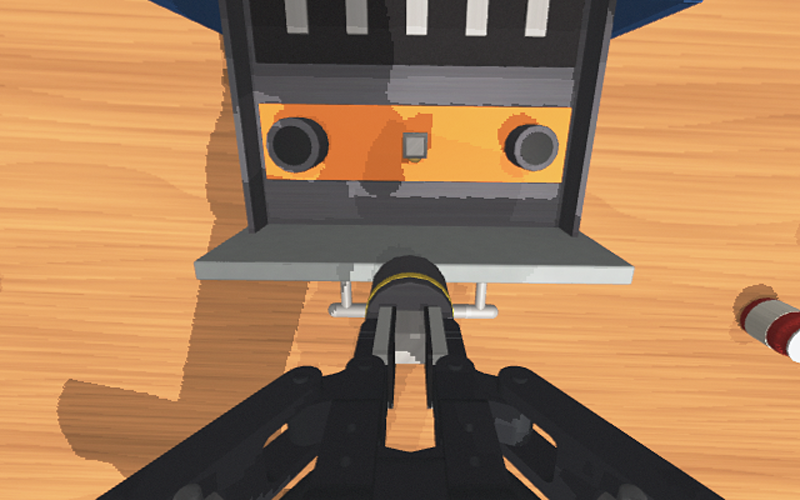

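The stud tip is at about (332,117) in the full picture, matching the prediction. The adapter is held upright in the fingers at about (326,225). I'll zoom on the stud and the adapter.

```bash
python3 - <<'E'
from h import *
p=load("w3")["pixels"]
f=lambda x,y,w,h,W:cv2.resize(p[y:y+h,x:x+w],(W,400),interpolation=cv2.INTER_CUBIC)
cv2.imwrite("pics/w3d.png",np.hstack([f(312,97,40,40,400),f(286,195,80,80,400)]))
E
```

```text
(no output)
```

View pics/w3d.png

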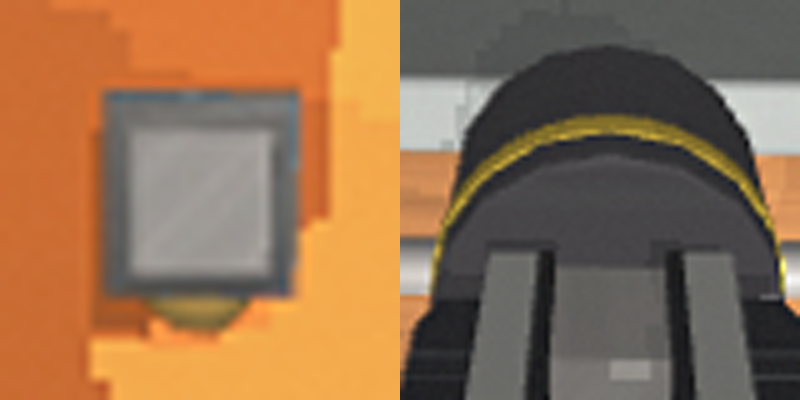

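The stud tip corners span about (325.0,109.8)–(339.2,124.8), so its centre is (332.1,117.2). They're square to the image, so the yaw is matched. The adapter body's top front edge is at (328.2,226.4).

```bash
python3 - <<'E'
from h import *
im=load("w3");s=manip.read_state();R=s["eef_rot"];p=s["ee_pos"];print(p)
st=unproj(im,332.15,117.2,.057)
C=[unproj(im,312+x/10,97+y/10,.057) for x,y in((130,128),(270,126),(272,275),(131,278))]
d=[C[0]-C[1],C[3]-C[2],C[0]-C[3],C[1]-C[2]];print("stud",st,[np.round(np.degrees(np.arctan2(v[1],v[0])),1) for v in d],[np.linalg.norm(v) for v in d])
# rail upper edge (800x500 picture coordinates*0.8)
a,b=unproj(im,260*.8,104*.8,.031),unproj(im,573*.8,108*.8,.031);v=a-b;print("rail",np.degrees(np.arctan2(-v[0],v[1])))
e=unproj(im,328.2,226.4,p[2]-.0035);print("adapter in tool",R.T@(e-p)-[.02,0,0])
print("move tool",R.T@(st-p),np.degrees(np.arctan2(R[1,0],R[0,0])))
a=load("top0");b=load("side0");print(proj(a,st),proj(b,st))
E
```

```text
[0.52748251 0.01822161 0.20841343]
stud [0.59166499 0.01644665 0.057     ] [np.float64(93.2), np.float64(93.6), np.float64(2.7), np.float64(3.9)] [np.float64(0.013137909313830156), np.float64(0.013441373538132509), np.float64(0.013714532949259676), np.float64(0.013621057899224201)]
rail 1.74223943482606
adapter in tool [-0.00245985  0.00043387  0.00347458]
move tool [0.06426461 0.00454857 0.15132065] 2.487633192576995
[243.35630556 206.65330367] [302.90067978 149.55865544]
```

Request:
{"fn": "inch_along", "kwargs": {
  "segments": [
    {"tx": 0.03,"ty": 0.002,"finger_gap": 0},
    {"tx": 0.035,"ty": 0.002,"finger_gap": 0},
    {"tz": 0.03,"finger_gap": 0},
    {"tz": 0.04,"finger_gap": 0},
    {"tz": 0.025,"finger_gap": 0},
    {"tz": 0.005,"finger_gap": 0},
    {"finger_gap": 0},
    {"finger_gap": 0}
  ]
}}

```text
t: 6.0
ee_pos: [0.5942, 0.0174, 0.1112]
eef_rot: [[0.999, 0.044, 0.003], [0.044, -0.999, -0.001], [0.003, 0.001, -1.0]]
force: [1.1, -0.2, -0.9]
opening: 0.0115
finger_force: 78.8
```

```bash
python3 - <<'E'
from h import *
s=manip.read_state();R=s["eef_rot"];print(s["ee_pos"],s["force"],R.T@(np.array([.59166,.01645,.0995])-s["ee_pos"])+[.0015,-.0004,0])
im=snap("wrist");save(im,"w4")
im=snap("side");save(im,"s4")
cv2.imwrite("pics/s4c.png",cv2.resize(im["pixels"][80:200,230:390],(800,600),interpolation=cv2.INTER_CUBIC))
E
```

```text
[0.59421994 0.0174135  0.11117139] [ 1.0964867  -0.2039046  -0.89927725] [-0.0011359   0.00044168  0.0116639 ]
```

View pics/s4c.png

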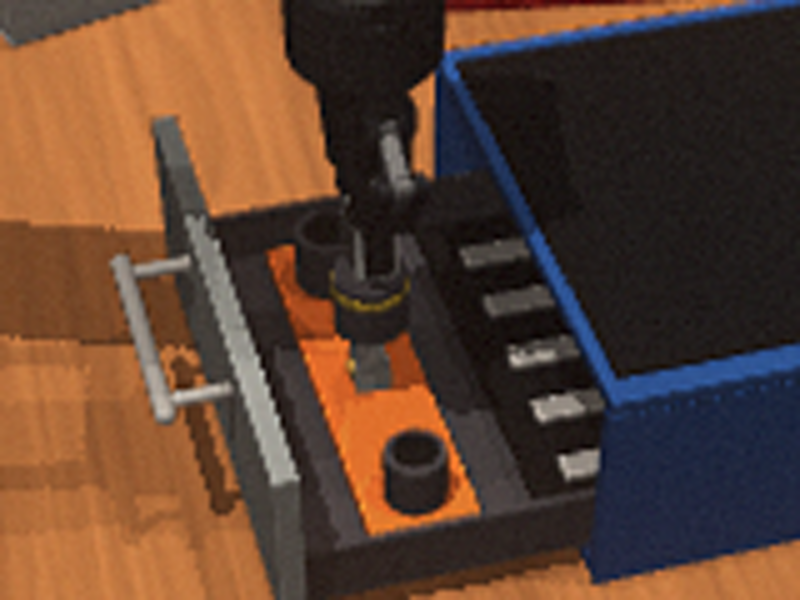

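The adapter hangs directly over the stud, slightly above it and aligned. I'll lower it now.

Request:
{"fn": "inch_along", "kwargs": {
  "segments": [
    {"tx": -0.001,"tz": 0.006,"finger_gap": 0},
    {"tz": 0.008,"finger_gap": 0},
    {"tz": 0.008,"finger_gap": 0},
    {"finger_gap": 0},
    {"finger_gap": 0}
  ]
}}

```text
t: 6.6
ee_pos: [0.5914, 0.0178, 0.0866]
eef_rot: [[0.999, 0.045, -0.001], [0.045, -0.999, -0.0], [-0.001, 0.0, -1.0]]
force: [0.4, -0.8, -2.8]
opening: 0.0114
finger_force: 78.8
```

Request:
{"fn": "inch_along", "kwargs": {
  "segments": [
    {"tz": 0.004,"finger_gap": 0},
    {"tz": 0.004,"finger_gap": 0},
    {"tz": 0.004,"finger_gap": 0},
    {"tz": 0.003,"finger_gap": 0},
    {"finger_gap": 0}
  ]
}}

```text
t: 7.1
ee_pos: [0.5919, 0.0179, 0.072]
eef_rot: [[0.999, 0.045, 0.0], [0.045, -0.999, -0.0], [0.0, 0.0, -1.0]]
force: [0.9, -2.3, -1.7]
opening: 0.0118
finger_force: 78.9
```

Request:
{"fn": "inch_along", "kwargs": {
  "segments": [
    {"tz": 0.002,"finger_gap": 0},
    {"finger_gap": 0}
  ]
}}

```text
t: 7.3
ee_pos: [0.592, 0.018, 0.0705]
eef_rot: [[0.999, 0.045, 0.001], [0.045, -0.999, -0.0], [0.001, 0.0, -1.0]]
force: [0.9, -2.4, -1.0]
opening: 0.0117
finger_force: 79.2
```

Request:
{"fn": "inch_along", "kwargs": {
  "segments": [
    {"tz": 0.002,"finger_gap": 0},
    {"finger_gap": 0}
  ]
}}

```text
t: 7.5
ee_pos: [0.5932, 0.0181, 0.0703]
eef_rot: [[0.999, 0.045, 0.003], [0.045, -0.999, -0.0], [0.003, 0.001, -1.0]]
force: [0.1, -1.6, 8.0]
opening: 0.0117
finger_force: 80.1
```

Request:
{"fn": "inch_along", "kwargs": {
  "segments": [
    {"tz": 0.003,"finger_gap": 0},
    {"finger_gap": 0}
  ]
}}

```text
t: 7.7
ee_pos: [0.5959, 0.0181, 0.0703]
eef_rot: [[0.999, 0.045, 0.009], [0.045, -0.999, -0.001], [0.009, 0.001, -1.0]]
force: [0.2, 1.0, 18.8]
opening: 0.0115
finger_force: 81.4
```

Request:
{"fn": "inch_along", "kwargs": {
  "segments": [
    {"tz": 0.002,"finger_gap": 0},
    {"tz": -0.003,"finger_gap": 0},
    {"tz": -0.003,"finger_gap": 0},
    {"finger_gap": 0.05},
    {"finger_gap": 0.05},
    {"finger_gap": 0.05},
    {"finger_gap": 0.05},
    {"tz": -0.02,"finger_gap": 0.05},
    {"tz": -0.04,"finger_gap": 0.05},
    {"tz": -0.04,"finger_gap": 0.05}
  ]
}}

```text
t: 8.7
ee_pos: [0.5907, 0.0184, 0.1692]
eef_rot: [[0.999, 0.045, -0.003], [0.045, -0.999, 0.001], [-0.003, -0.001, -1.0]]
force: [1.2, -0.7, 0.5]
opening: 0.05
finger_force: 0.0
```

Request:
{"fn": "inch_along", "kwargs": {
  "segments": [
    {"tx": -0.02,"tz": -0.01,"finger_gap": 0},
    {"tx": -0.045,"finger_gap": 0},
    {"tx": -0.045,"finger_gap": 0},
    {"tx": -0.045,"finger_gap": 0},
    {"tx": -0.03,"finger_gap": 0},
    {"finger_gap": 0}
  ]
}}

```text
t: 9.3
ee_pos: [0.4036, 0.0105, 0.1782]
eef_rot: [[0.999, 0.044, -0.002], [0.044, -0.999, 0.001], [-0.002, -0.001, -1.0]]
force: [0.8, 0.2, 0.1]
opening: 0.0002
finger_force: 0.0
```

```bash
python3 - <<'E'
from h import *
im=snap("side");save(im,"s5");w=snap("top");save(w,"t5")
z=lambda p,x,y,w,h:cv2.resize(p[y:y+h,x:x+w],(400,400),interpolation=cv2.INTER_CUBIC)
cv2.imwrite("pics/s5c.png",np.hstack([z(im["pixels"],240,90,110,110),z(w["pixels"],180,155,120,120)]))
s=manip.read_state();print(s["ee_pos"],s["force"])
E
```

```text
[0.40701123 0.00987884 0.17950557] [1.04890526 0.25151662 0.68556543]
```

View pics/s5c.png

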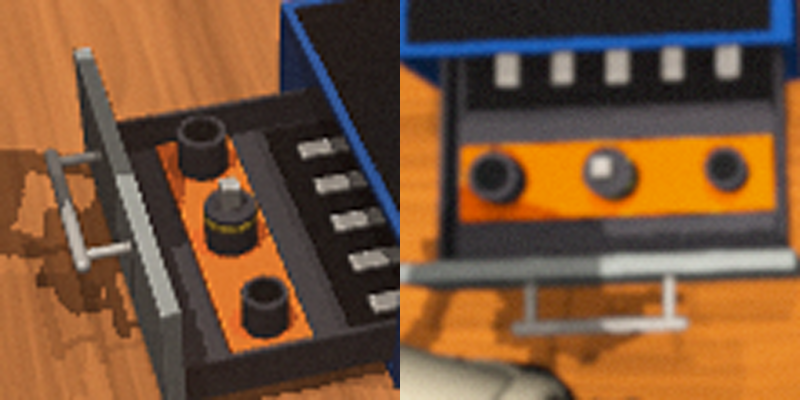

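The adapter sits on the stud and appears to be down on the rail. The stub top is at side (303.3,140.3) and top (240.0,204.8). The handle bar ends are at top (214,253.5) and (266,252). I'll triangulate the height.

```bash
python3 - <<'E'
from h import *
t,s=load("t5"),load("s5")
P=lambda i:np.array([[F(i),0,i["cx"]],[0,F(i),i["cy"]],[0,0,1]])@np.c_[i["R"],i["t"]]
X=cv2.triangulatePoints(P(t),P(s),np.array([[240.],[204.8]]),np.array([[303.3],[140.3]]));print((X[:3]/X[3]).T)
# expected top-of-stub if seated / 5 mm high / 15 mm up
for z in(.087,.092,.105): print(z,proj(s,[.5917,.0165,z]),proj(t,[.5917,.0165,z]))
a,b=unproj(t,214,253.5,.092),unproj(t,266,252,.092);h=(a+b)/2;print("handle",a,b,h)
# side-view: handle ends
a,b=unproj(s,240+52/3.636,90+155/3.636,.092),unproj(s,240+82/3.636,90+263/3.636,.092);print("handle side",a,b,(a+b)/2)
# chest front from stud: open
c,d=unproj(t,300,170,.130),unproj(t,180,172,.130);print(c,d)
st=manip.read_state();print(st["ee_pos"])
E
```

```text
[[0.59269117 0.01843131 0.08736024]]
0.087 [302.69932766 141.01938514] [240.82095493 204.74900614]
0.092 [302.66352376 139.56272924] [240.3867004  204.42251204]
0.105 [302.56921058 135.72566481] [239.23651838 203.55774814]
handle [0.47020613 0.07745489 0.092     ] [ 0.47327608 -0.05019552  0.092     ] [0.4717411  0.01362969 0.092     ]
handle side [0.47283199 0.07504748 0.092     ] [ 0.47571358 -0.0433445   0.092     ] [0.47427279 0.01585149 0.092     ]
[ 0.66933091 -0.13498487  0.13      ] [0.66671454 0.15881576 0.13      ]
[0.40701123 0.00987884 0.17950557]
```

The stub top is at z = 0.0874, so the adapter is seated. Next I'll lower the closed fingers in front of the handle and push.

Request:
{"fn": "inch_along", "kwargs": {
  "segments": [
    {"tz": 0.03,"finger_gap": 0},
    {"tz": 0.04,"finger_gap": 0},
    {"tz": 0.029,"finger_gap": 0},
    {"finger_gap": 0},
    {"finger_gap": 0}
  ]
}}

```text
t: 9.9
ee_pos: [0.4078, 0.0098, 0.0808]
eef_rot: [[0.999, 0.045, -0.0], [0.045, -0.999, 0.0], [-0.0, -0.0, -1.0]]
force: [0.3, -0.2, -0.2]
opening: -0.0001
finger_force: 0.0
```

Request:
{"fn": "inch_along", "kwargs": {
  "segments": [
    {"tx": 0.015,"finger_gap": 0},
    {"tx": 0.015,"finger_gap": 0},
    {"tx": 0.01,"finger_gap": 0},
    {"tx": 0.01,"finger_gap": 0},
    {"tx": 0.01,"finger_gap": 0}
  ]
}}

```text
t: 10.4
ee_pos: [0.4676, 0.0125, 0.081]
eef_rot: [[0.999, 0.045, -0.0], [0.045, -0.999, -0.0], [-0.0, 0.0, -1.0]]
force: [-1.5, -1.7, 1.2]
opening: -0.0002
finger_force: 1.1
```

Request:
{"fn": "inch_along", "kwargs": {
  "segments": [
    {"tx": 0.012,"finger_gap": 0},
    {"tx": 0.015,"finger_gap": 0},
    {"tx": 0.015,"finger_gap": 0},
    {"tx": 0.015,"finger_gap": 0},
    {"tx": 0.015,"finger_gap": 0},
    {"tx": 0.015,"finger_gap": 0},
    {"tx": 0.015,"finger_gap": 0},
    {"tx": 0.012,"finger_gap": 0},
    {"finger_gap": 0}
  ]
}}

```text
t: 11.3
ee_pos: [0.5825, 0.0176, 0.0806]
eef_rot: [[0.999, 0.045, 0.002], [0.045, -0.999, -0.0], [0.002, 0.0, -1.0]]
force: [-0.3, -0.7, -0.7]
opening: 0.0003
finger_force: 0.0
```

Request:
{"fn": "inch_along", "kwargs": {
  "segments": [
    {"tx": 0.01,"finger_gap": 0},
    {"tx": 0.01,"finger_gap": 0},
    {"finger_gap": 0}
  ]
}}

```text
t: 11.6
ee_pos: [0.6013, 0.0186, 0.0804]
eef_rot: [[0.999, 0.045, 0.0], [0.045, -0.999, 0.0], [0.0, -0.0, -1.0]]
force: [0.4, -0.9, 0.1]
opening: 0.0003
finger_force: 0.0
```

Request:
{"fn": "inch_along", "kwargs": {
  "segments": [
    {"tx": 0.005,"finger_gap": 0},
    {"tx": 0.005,"finger_gap": 0},
    {"finger_gap": 0}
  ]
}}

```text
t: 11.9
ee_pos: [0.607, 0.019, 0.0799]
eef_rot: [[0.999, 0.045, -0.011], [0.045, -0.999, -0.0], [-0.011, -0.0, -1.0]]
force: [-16.9, -2.0, 11.7]
opening: -0.0003
finger_force: 8.4
```

Request:
{"fn": "inch_along", "kwargs": {
  "segments": [
    {"tx": 0.004,"finger_gap": 0},
    {"tx": 0.004,"finger_gap": 0},
    {"finger_gap": 0}
  ]
}}

```text
t: 12.2
ee_pos: [0.6073, 0.0191, 0.0798]
eef_rot: [[0.998, 0.047, -0.031], [0.047, -0.999, -0.001], [-0.031, -0.001, -1.0]]
force: [-46.7, -4.6, 34.5]
opening: -0.0002
finger_force: 24.1
```

Request:
{"fn": "inch_along", "kwargs": {
  "segments": [
    {"tx": -0.005,"finger_gap": 0},
    {"tx": -0.01,"finger_gap": 0},
    {"tx": -0.03,"finger_gap": 0},
    {"tx": -0.03,"finger_gap": 0},
    {"tz": -0.04,"finger_gap": 0},
    {"tz": -0.05,"finger_gap": 0},
    {"tx": -0.04,"tz": -0.05,"finger_gap": 0},
    {"tx": -0.04,"finger_gap": 0},
    {"tx": -0.04,"finger_gap": 0},
    {"finger_gap": 0}
  ]
}}

```text
t: 13.2
ee_pos: [0.4288, 0.0118, 0.2083]
eef_rot: [[0.999, 0.045, -0.002], [0.045, -0.999, 0.001], [-0.002, -0.001, -1.0]]
force: [0.8, -0.2, 0.4]
opening: 0.0002
finger_force: 0.0
```

```bash
python3 - <<'E'
from h import *
s=snap("side");save(s,"s6");t=snap("top");save(t,"t6")
z=lambda p,x,y,w,h:cv2.resize(p[y:y+h,x:x+w],(400,300),interpolation=cv2.INTER_CUBIC)
cv2.imwrite("pics/s6c.png",np.vstack([np.hstack([z(s["pixels"],270,80,160,120),z(t["pixels"],160,130,160,120)]),np.hstack([cv2.resize(s["pixels"],(400,300)),cv2.resize(t["pixels"],(400,300))])]))
E
```

```text
(no output)
```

View pics/s6c.png

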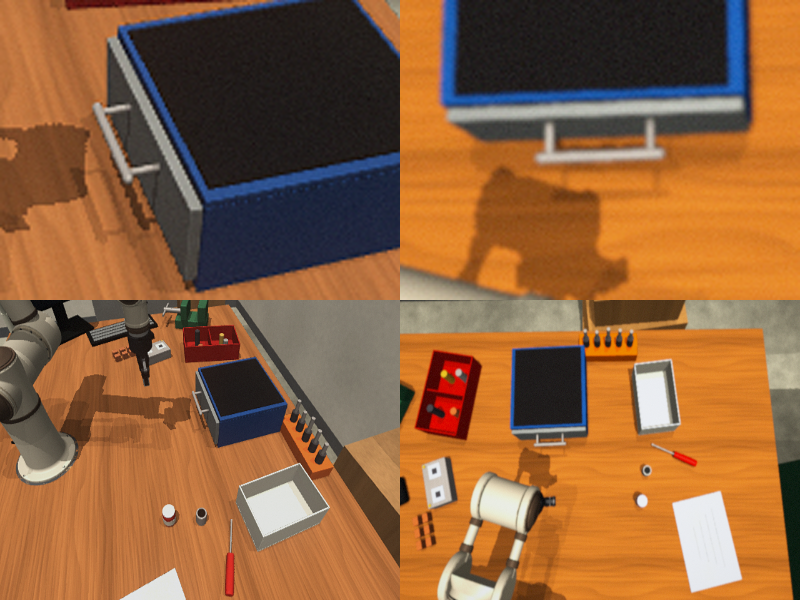

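The drawer front is flush against the chest, the bystanders are where they were, and the arm is clear. I'm handing the job in.

```bash
python3 -c "
from cell import manip, ticket, get_image
print(ticket.close_job())"
```

```text
the job is handed in; nothing more can be done
None
```

The adapter is pushed fully down on the stud and released, the drawer is pushed home to its hard stop with its front flush to the chest, nothing else was moved, and the job is handed in at about 13 s.

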